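Register a chambered slide in the imager's stop corner

ROBOT

A 7-joint arm with a two-finger parallel gripper is mounted at the origin on the work surface. World frame = base frame: x ahead of the robot, y to its left, z up, the work surface at z = 0. Lengths are in m, angles in rad, forces in N, time in s.
With the tool pointing down it reaches from about 0.425 to 0.8 m from the base axis. Payload 8.3 kg.
Tool frame: the origin (TCP) lies midway between the tips of the shut fingers; the grasp point (between the pads) lies 19 mm behind it; z points along the fingers, y is the line along which they close (so a half turn about z gives the same grasp; the last joint's range is limited). The gripper opens to 85 mm and grips with 20 to 120 N. Pads are 22 mm wide; open, the fingers measure 114 mm over their backs; the gripper's body (76 mm by 85 mm) begins 54 mm behind the grasp point. The pads swing forward as they close: fully open they stand 13 mm farther back than shut.
Start: joints at [-1.248, 0.383, 0.016, 1.37, -0.006, 1.388, -0.046], TCP at [0.235, 0.579, 0.231] pointing down, gripper open.
Joint ranges: [-2.95, 2.95], [-0.25, 2.06], [-1.52, 1.56], [0.18, 2.33], [-1.44, 4.58], [0.02, 2.06], [-3.01, 3.01]. Speed limits (rad/s): [2.39, 2.39, 3.01, 3.01, 3.14, 3.14, 3.14].

INTERFACE

Orientations are given as a rotation vector (axis times angle).
In Python, from workcell import telemetry, vision, order gives the robot as it stands.
- The arm moves only by the shell command python3 -m handwheel 'ROWS'. ROWS is JSON, a list of rows, each a list of 7 numbers: the shift along the tool's x, y, z in mm, then the turn, a rotation vector about the tool's x, y, z in degrees, then the gripper's target within -1 to 1 (fully open at 1, half-way at 0, shut at -1). A call has 1 to 5 rows; each row is the pose to reach, as a shift and turn from the pose commanded when the call began, along the tool's axes at that moment; what a row does not reach only later rows make up. A row lasts 1/8 s, in which the tool goes at most 62.5 mm and 10.7 degrees, less where a joint would pass 70% of its speed; a pose out of reach is approached as far as the arm can. A call with a gripper value outside its range is refused whole. The fingers move at their own pace and stop on an object; the grip force is fixed at half the most. Time passes only in rows, so rows that repeat a pose let the fingers close. It gives the time, the measured TCP pose, the force, the opening and the grip force at its end, in the units of the state.
- telemetry.state(): the state, without advancing time (a new reading comes with each control period).
- vision.camera(name): name is "scene" or "top" or "wrist"; returns a dict with "frame" (480x640x3 uint8, red, green, blue), "range_z" (480x640 float32, m along the optical axis (not along the pixel's ray), 0 where there is no reading), "fx", "fy", "cx", "cy" (pixels), "k1" (the pictures are not rectified: a ray, as slopes to the right and down, at radius r is drawn at 1 + k1 r^2 times it, then the intrinsics apply), "xyz" and "rotation" of the camera in the world. Camera axes: x right, y down, z forward; pixel columns grow to the right and rows downward; lengths in m; the calibration is good to about 2 mm. A picture is of the moment at which its call begins.
- order.finish_job(): hands the job in; it is judged then, once.
The state is a dict: "time_s": time; "joint_positions": joint angles; "joint_vel": joint speeds; "joint_efforts": joint torques, N m; "ee_pos": TCP position; "tool_rot": TCP orientation; "force": force on the tool from outside, world axes, zero at the start; "wrist_torque": the same for the moment, N m; "gripper_width": finger opening in m; "grip_force": force on a finger pad.
Only numpy, scipy, OpenCV 4.12 (cv2) and the standard library are available. Lean on these libraries where they do the work, as an engineer would, in place of code of your own. Each camera call takes 0.05 s, during which the arm holds its last target. There are 200 camera calls.

TASK

Load the orange-ended chamber slide into the slide pocket of the imager's carriage: carry it level, set it flat in the pocket with its orange end pointing away from the machine's housing, then push it fully home into the corner so that it lies squarely against both blue stops at once. Finish still holding it there, pressed against both stops and flat on the pocket floor, so that I can swing the clip over; do not let go. Leave the blue-ended slide, the dish and the bottle where they are.

Things in the scene. Friction and masses are not known exactly. Their poses are not given: they have to be found in the camera images.
- orange_slide: orange-ended chamber slide to load, rigid, about 35 g, 76 x 26 mm. Origin: centre of underside; x along its length to the orange end, z up. Base 4 mm thick over the whole footprint; on it the white chamber block with grey wells, x -37 to +17 mm, full 26 mm wide, top 16 mm above the underside; the last 20 mm at +x are bare orange base. Grip across the 26 mm. Starts on the bench
- orange_slide_grip (a point): middle of the orange slide's chamber block: 10 mm to -x of the slide's centre, 10 mm above its underside; axes as the slide
- orange_slide_end (a point): middle of the orange end, 28 mm to +x of the slide's centre, 4 mm above the underside
- blue_slide: identical slide with a blue end, lying on the bench; not to be disturbed
- dish: closed amber agar dish, 91 mm across, 16 mm high, origin centre of the underside; not to be disturbed
- bottle: white reagent bottle with an orange label and red cap, 52 mm across, 120 mm high, origin centre of the underside; not to be disturbed
- imager: white benchtop imager, fixed, its loading carriage run out. Origin: on the table under the pocket's centre; z up, y out of the machine along the carriage, x across it. Housing 270 mm wide (x), y -135 to -435 mm, 215 mm high. Carriage: flat plate with black top, x +-58 mm, from the housing to y +78 mm, top 84 mm above the table, with the slide pocket in it
- pocket (a point): centre of the pocket floor, 80 mm above the table; axes as the imager. Pocket: 36 mm (x +-18) by 88 mm (y +-44), 4 mm deep, a 20 x 62 mm window in its floor; its +x and -y walls are the blue stops. A seated slide's underside is at this height. A steel wire clip is parked open on the plate at x -35 to -50, y 2 to 65 mm, 5 mm high
- corner (a point): where the faces of the two blue stops meet, at pocket floor level: 18 mm to +x and 44 mm to -y of the pocket's centre; axes as the imager
- long_stop: long blue stop, fixed, 97 mm long and 9 mm wide, 4 mm above the pocket floor, level with the plate. Origin on its face, at floor level; the face looks to -x of the imager. Axes as the imager; its length lies along y
- short_stop: short blue stop, fixed, 36 mm long and 9 mm wide, 4 mm above the pocket floor. Origin on its face, at floor level; the face looks to +y of the imager, away from the housing. Axes as the imager; its length lies along x

How it is judged:
On the way:
1. the orange-ended slide lies flat in the pocket (z of orange_slide in the frame of pocket between -0.002 and 0.0015 m and x of orange_slide in the frame of pocket between -0.007 and 0.007 m and y of orange_slide in the frame of pocket between -0.008 and 0.008 m and angle between orange_slide's own z axis and vertical below 0.035 rad), for 0.2 s.
At the end, for the whole second after the job is handed in: the orange-ended slide lies flat in the pocket (underside within 1.5 mm of the floor, tilt under 2 deg), orange end away from the housing, square to the long stop within 1.7 deg, still, pressed on both blue stops at once with over 0.5 N each, the fingers still on it (contact force between orange_slide and long_stop above 0.5 N and contact force between orange_slide and short_stop above 0.5 N and contact force between the fingers and orange_slide above 0.5 N and angle between the x axis of orange_slide and the y axis of long_stop, either way round below 0.03 rad and angle between orange_slide's own z axis and vertical below 0.035 rad and z of orange_slide in the frame of pocket between -0.002 and 0.0015 m and y of orange_slide_end in the frame of pocket above 0.015 m and linear speed of orange_slide below 0.01 m/s); the arm keeps its last pose, push and grip.
It fails at once if the orange-ended slide is tipped by more than 20 degrees (angle between orange_slide's own z axis and vertical above 0.35 rad).
It fails at once if the blue-ended slide is moved by more than 10 mm (distance of blue_slide from where it was at the start of the episode above 0.01 m).
It fails at once if the dish is moved by more than 10 mm (distance of dish from where it was at the start of the episode above 0.01 m).
It fails at once if the bottle is moved by more than 10 mm (distance of bottle from where it was at the start of the episode above 0.01 m).
It also fails if it takes over 51 s, if anything falls off the work surface, if the arm or the gripper's body presses on something with over 40 N, if the wrist force passes 120 N, or if a joint passes its speed limit or range.

## Working session

There is one attempt and no reset: what is moved stays moved. The work goes in short steps, Python scripts to look and compute and a shell command to move; the robot and the scene stay as the last step left them, time stands still between calls to the robot, and variables do not carry over. Pictures are saved under pics/ and viewed, at most 10 in all, crops included, and the job is handed in when it is done.

```bash
mkdir -p pics; ls; cat > h.py <<'E'
import numpy as np, cv2
from workcell import telemetry, vision, order
from scipy.spatial.transform import Rotation as R
def rot(r):
    r=np.array(r,float)
    if r.shape==(3,3): return r
    if r.shape==(3,): return R.from_rotvec(r).as_matrix()
    return R.from_quat(r).as_matrix()
def cam(n,save=None):
    c=vision.camera(n)
    if save: cv2.imwrite('pics/'+save,c['frame'][:,:,::-1])
    return c
def rays(c,uv):
    K=np.array([[c['fx'],0,c['cx']],[0,c['fy'],c['cy']],[0,0,1.]])
    p=cv2.undistortPoints(np.array(uv,float).reshape(-1,1,2),K,np.array([c['k1'],0,0,0.]))[:,0]
    d=np.c_[p,np.ones(len(p))]@rot(c['rotation']).T
    return d
def atz(c,uv,z):
    d=rays(c,uv);o=np.array(c['xyz']);return o+d*((z-o[2])/d[:,2])[:,None]
def cloud(c):
    v,u=np.mgrid[:480,:640];uv=np.c_[u.ravel(),v.ravel()]
    return (np.array(c['xyz'])+rays(c,uv)*c['range_z'].reshape(-1,1)).reshape(480,640,3)
E
python3 - <<'E'
from h import *
s=telemetry.state();print(s)
for n in('top','scene'):
    c=cam(n,n+'0.png');print(n,c['xyz'],c['rotation'],c['fx'],c['k1'])
    np.savez(n+'0.npz',**{k:np.array(v) for k,v in c.items()})
E
```

```text
pics
{'time_s': 0.0, 'joint_positions': array([-1.24790247,  0.3842386 ,  0.01635233,  1.37116814, -0.00628115,
        1.38819631, -0.04647138]), 'joint_vel': array([ 7.03786442e-04,  7.97647625e-04, -3.20678441e-04, -5.79599548e-04,
        3.38286657e-06,  1.40473420e-03, -1.67198115e-03]), 'joint_efforts': array([-4.49186573e-04, -6.27601504e+01,  8.44078548e-01, -3.71837282e+01,
        1.65913714e-02,  1.38953977e-02, -3.40039855e-05]), 'ee_pos': array([0.23495476, 0.57860788, 0.23027209]), 'tool_rot': array([-6.02010286e-01, -3.08303467e+00,  3.03587251e-03]), 'force': array([0.26626627, 0.50891937, 0.30371813]), 'wrist_torque': array([-0.00938469,  0.01723648, -0.05028227]), 'grip_force': 0.0, 'gripper_width': 0.08569503158008863}
top [0.33208097 0.08375003 1.10518518] [-2.00355162  2.21878992 -0.2394685 ] 494.499315136046 0.011610953956331209
scene [1.47262606 0.2293762  0.70058441] [-1.47662472 -1.81629278  0.94261161] 623.3796792594876 0.010780598649626294
```

View pics/top0.png

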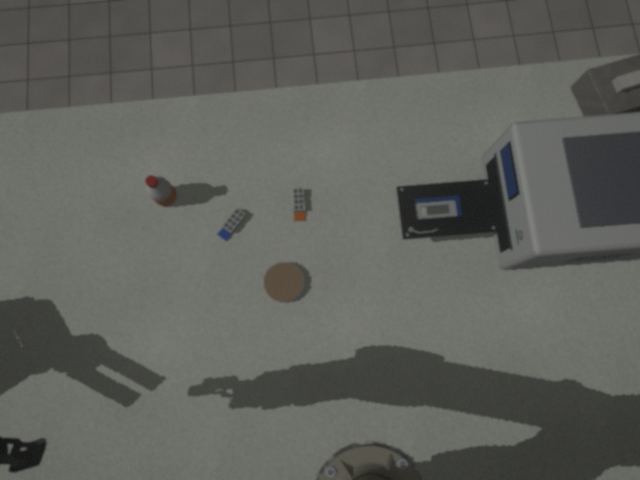

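View pics/scene0.png

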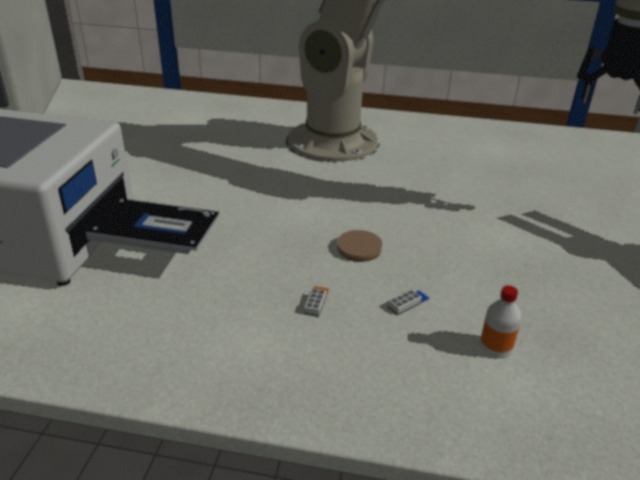

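The top view shows the orange slide at about (300,204) with its orange end down the image (world -x). The carriage pocket is at (438,209), with the long blue stop on its upper edge and the short one on the housing side. The blue slide is at (232,224), the dish at (285,281) and the bottle at (160,190).

```bash
python3 - <<'E'
from h import *
c=dict(np.load('top0.npz'))
f=c['frame'];hsv=cv2.cvtColor(f,cv2.COLOR_RGB2HSV)
H,S,V=[hsv[...,i].astype(int) for i in range(3)]
def roi(m,a):
    u0,v0,u1,v1=a;z=np.zeros_like(m);z[v0:v1,u0:u1]=1;return m&z.astype(bool)
def pts(m): v,u=np.nonzero(m);return np.c_[u,v].astype(float)
o=pts(roi((S>130)&(H<18)&(V>90),(285,180,320,230)));w=pts(roi((S<60)&(V>150),(285,180,320,225)))
print('orange',len(o),o.mean(0),atz(c,[o.mean(0)],.004)); print('white',len(w),atz(c,[w.mean(0)],.016) if len(w) else 0)
b=pts(roi((S>110)&(H>100)&(H<130)&(V>50),(405,185,480,225)))
P=atz(c,b,.084)[:,:2];print('blue',len(b),P.min(0),P.max(0),b.min(0),b.max(0))
cl=cloud(c)
bl=roi((V<60),(390,175,500,245));d=cl[bl];d=d[abs(d[:,2]-.084)<.012];print('plate',len(d),np.median(d[:,2]))
pl=pts(bl); q=atz(c,cv2.boxPoints(cv2.minAreaRect(pl.astype(np.float32))),.084);print(q)
for n,uv in(('slide',(299,195)),('dish',(285,281)),('bott',(152,181)),('bslide',(236,218))): print(n,cl[uv[1],uv[0]])
im=cv2.resize(f[170:250,280:520],None,fx=3.3,fy=3.3,interpolation=cv2.INTER_CUBIC);cv2.imwrite('pics/crop.png',im[:,:,::-1])
E
```

```text
orange 73 [299.54794521 215.73972603] [[0.61977572 0.08437471 0.004     ]]
white 0 0
blue 173 [ 0.56616673 -0.25970628] [ 0.61110857 -0.16520766] [415. 195.] [461. 215.]
plate 4145 0.08457532371786969
[[ 0.66802414 -0.13702303  0.084     ]
 [ 0.6456567  -0.35465017  0.084     ]
 [ 0.49514545 -0.32708564  0.084     ]
 [ 0.51668077 -0.11596828  0.084     ]]
slide [0.66616186 0.08089509 0.01440129]
dish [0.4717131  0.13063364 0.01606485]
bott [0.69432985 0.38255032 0.12205623]
bslide [0.62684775 0.2288259  0.01286551]
```

View pics/crop.png

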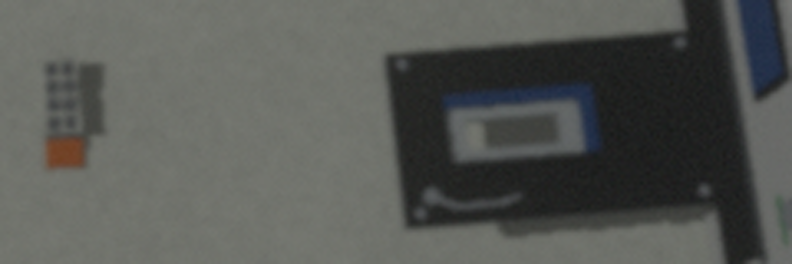

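The crop confirms it: orange end at the bottom of the slide, and the pocket bordered in blue at its top (long stop) and right (short stop, housing side). Next I move above the slide with the jaws across it.

```bash
cat >> h.py <<'E'
def goal(p,psi,s=None):
    "shift (mm) and turn (deg) in tool axes for TCP at p, pointing down, tool y at heading psi deg"
    s=s or telemetry.state();R0=rot(s['tool_rot']);a=np.radians(psi)
    y=np.array([np.cos(a),np.sin(a),0]);z=np.array([0,0,-1.]);G=np.c_[np.cross(y,z),y,z]
    return np.round(np.r_[R0.T@(np.array(p)-s['ee_pos'])*1000,np.degrees(R.from_matrix(R0.T@G).as_rotvec())],2)
E
python3 -c "
from h import *
print(goal([.658,.082,.2],90))"
```

```text
[-5.7880e+02 -3.0099e+02  3.0910e+01 -1.0000e-01 -2.0000e-02 -2.2100e+01]
```

```bash
for i in 1; do python3 -m handwheel '[[-579,-301,31,0,0,-22,1],[-579,-301,31,0,0,-22,1],[-579,-301,31,0,0,-22,1],[-579,-301,31,0,0,-22,1],[-579,-301,31,0,0,-22,1]]'; done; python3 -c "
from h import *
print(goal([.658,.082,.2],90))"
```

```text
time_s: 0.72
ee_pos: [0.4369, 0.3415, 0.2162]
tool_rot: [-0.003, -3.141, 0.0]
force: [0.8, 0.9, -0.5]
gripper_width: 0.0853
grip_force: 0.0
[-2.2155e+02 -2.5910e+02  1.6200e+01 -1.0000e-02 -3.0000e-02 -1.0000e-01]
```

```bash
python3 -m handwheel '[[-221,-259,16,0,0,0,1],[-221,-259,16,0,0,0,1],[-221,-259,16,0,0,0,1],[-221,-259,16,0,0,0,1],[-221,-259,16,0,0,0,1]]'; python3 -m handwheel '[[0,0,0,0,0,0,1],[0,0,0,0,0,0,1],[0,0,0,0,0,0,1]]'
python3 - <<'E'
from h import *
print(goal([.658,.082,.2],90))
c=cam('wrist','w1.png');np.savez('w1.npz',**{k:np.array(v) for k,v in c.items()});print(c['xyz'],rot(c['rotation']),c['fx'])
E
```

```text
time_s: 1.35
ee_pos: [0.6391, 0.1041, 0.2014]
tool_rot: [-0.002, -3.141, 0.0]
force: [0.6, 0.7, -0.8]
gripper_width: 0.0854
grip_force: 0.0
time_s: 1.72
ee_pos: [0.6375, 0.1076, 0.2018]
tool_rot: [0.002, -3.141, -0.001]
force: [0.1, -0.2, -0.1]
gripper_width: 0.0854
grip_force: 0.0
[-20.43 -25.62   1.79   0.05  -0.04   0.06]
[0.57270571 0.10633907 0.34495328] [[-1.04849653e-03  9.66100254e-01  2.58165061e-01]
 [ 9.99998604e-01  6.77008628e-04  1.52784756e-03]
 [ 1.30127395e-03  2.58166303e-01 -9.66099615e-01]] 384.62094975431745
```

View pics/w1.png

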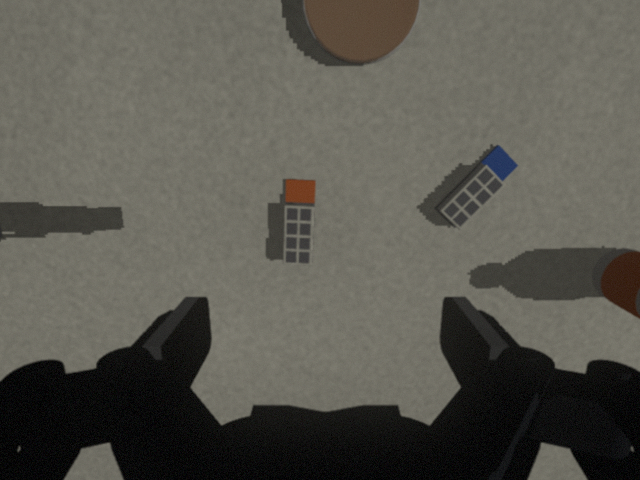

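Wrist view: orange slide centred near (299,222), with its orange end at (300,191) and the chamber block from (286,206) to (311,263). Now measure it.

```bash
cat >> h.py <<'E'
def slide(c,roi):
    u0,v0,u1,v1=roi
    hsv=cv2.cvtColor(c['frame'],cv2.COLOR_RGB2HSV).astype(int);H,S,V=hsv[...,0],hsv[...,1],hsv[...,2]
    z=np.zeros(H.shape,bool);z[v0:v1,u0:u1]=1
    v,u=np.nonzero(z&(S>130)&(H<18)&(V>70));o=np.c_[u,v].astype(float)
    O=atz(c,o,.004).astype(np.float32);r=cv2.minAreaRect(O[:,:2]*1000)
    return r,O.mean(0),len(o)
E
python3 - <<'E'
from h import *
c=dict(np.load('w1.npz'));print(slide(c,(270,165,330,215)))
print(cloud(c)[191,300],cloud(c)[235,299])
# block corners by hand, top z=.016
q=atz(c,[(286,206),(313,206),(311,263.5),(284.5,262.5)],.016);print(q,q.mean(0))
q=atz(c,[(284.5,180),(315.5,180),(315,203.5),(284.5,203.5)],.004);print(q,q.mean(0))
E
```

```text
(((619.541748046875, 84.43672180175781), (25.030344009399414, 19.63214874267578), 89.63815307617188), array([0.619365  , 0.08440252, 0.00399997], dtype=float32), 638)
[0.61950847 0.08450788 0.00379588] [0.656933   0.0837437  0.01524276]
[[0.63084647 0.07296951 0.016     ]
 [0.63083119 0.09633523 0.016     ]
 [0.6832177  0.09416338 0.016     ]
 [0.68228794 0.07032426 0.016     ]] [0.65679582 0.08344809 0.016     ]
[[0.60977124 0.07100664 0.004     ]
 [0.60975417 0.09833617 0.004     ]
 [0.63068497 0.09777698 0.004     ]
 [0.63070279 0.07046537 0.004     ]] [0.62022829 0.08439629 0.004     ]
```

```bash
python3 -m handwheel '[[-19,-25,60,0,0,2,1],[-20,-25,120,0,0,2,1],[-20,-25,140,0,0,2,1],[-20,-25,140,0,0,2,1],[-20,-25,140,0,0,2,1]]'; python3 -c "
from h import *
print(goal([.6575,.083,.005],88.1))
c=cam('wrist');np.savez('w2.npz',**{k:np.array(v) for k,v in c.items()})
cv2.imwrite('pics/w2.png',c['frame'][:,:,::-1])"
```

```text
time_s: 2.4
ee_pos: [0.6591, 0.0815, 0.0639]
tool_rot: [0.056, 3.138, 0.001]
force: [0.1, 0.3, 1.8]
gripper_width: 0.0851
grip_force: 0.0
[ 1.840e+00  1.380e+00  5.889e+01  4.000e-02  1.500e-01 -1.300e-01]
```

View pics/w2.png

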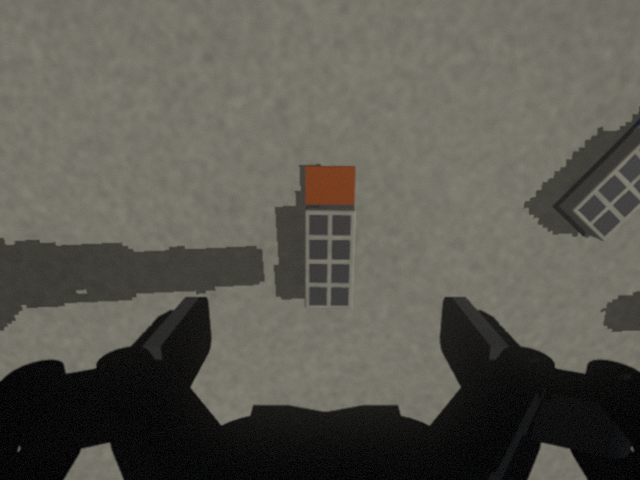

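The slide is upright in the view (edges at columns 305 and 354) and midway between the fingers (210 and 441). Descend and close.

```bash
python3 -c "
from h import *
c=dict(np.load('w2.npz'));q=atz(c,[(306,211),(354,211),(353,306),(305,306)],.016);print(q.mean(0))"
python3 -m handwheel '[[2,1,30,0,0,0,1],[2,1,52,0,0,0,1],[2,1,59,0,0,0,1],[2,1,59,0,0,0,1],[2,1,59,0,0,0,1]]'; python3 -c "
from h import *
print(goal([.6575,.083,.005],88.1))"
```

```text
[0.65682586 0.08295826 0.016     ]
time_s: 3.08
ee_pos: [0.6573, 0.0817, 0.0046]
tool_rot: [0.058, 3.139, 0.001]
force: [-0.3, -0.7, -0.2]
gripper_width: 0.0854
grip_force: 0.0
[-0.12  1.31 -0.43  0.02  0.14 -0.2 ]
```

```bash
python3 -m handwheel '[[0,1,0,0,0,0,-1],[0,1,0,0,0,0,-1],[0,1,0,0,0,0,-1],[0,1,0,0,0,0,-1],[0,1,0,0,0,0,-1]]'; python3 -m handwheel '[[0,0,0,0,0,0,-1],[0,0,0,0,0,0,-1],[0,0,-10,0,0,0,-1],[0,0,-20,0,0,0,-1],[0,0,-20,0,0,0,-1]]'
```

```text
time_s: 3.7
ee_pos: [0.6566, 0.0826, 0.0032]
tool_rot: [0.058, 3.14, 0.0]
force: [-0.4, -0.5, 3.9]
gripper_width: 0.0243
grip_force: 59.4
time_s: 4.32
ee_pos: [0.6571, 0.0827, 0.0242]
tool_rot: [0.058, 3.139, 0.001]
force: [0.5, 0.3, -1.3]
gripper_width: 0.0246
grip_force: 59.0
```

```bash
python3 -m handwheel '[[0,0,-30,0,0,0,-1],[0,0,-50,0,0,0,-1],[0,0,-50,0,0,0,-1],[0,0,-50,0,0,0,-1]]'
python3 - <<'E'
from h import *
s=telemetry.state()
c=cam('wrist','w3.png');np.savez('w3.npz',**{k:np.array(v) for k,v in c.items()})
P=(cloud(c)-s['ee_pos'])*1000  # mm relative to TCP
V=c['frame'].max(2)
for v in range(225,345,8): print(v,[tuple(P[v,u].round(0).astype(int)) for u in (255,270,285,300,325,350,365,380,395)])
E
```

```text
time_s: 4.82
ee_pos: [0.6557, 0.0826, 0.072]
tool_rot: [-0.058, -3.14, 0.0]
force: [-0.6, -0.4, -1.3]
gripper_width: 0.0244
grip_force: 59.0
225 [(np.int64(-17), np.int64(-40), np.int64(-72)), (np.int64(-17), np.int64(-32), np.int64(-71)), (np.int64(-17), np.int64(-23), np.int64(-72)), (np.int64(-33), np.int64(-9), np.int64(1)), (np.int64(-32), np.int64(0), np.int64(1)), (np.int64(-32), np.int64(10), np.int64(1)), (np.int64(-15), np.int64(22), np.int64(-71)), (np.int64(-15), np.int64(31), np.int64(-70)), (np.int64(-14), np.int64(40), np.int64(-71))]
233 [(np.int64(-13), np.int64(-41), np.int64(-71)), (np.int64(-12), np.int64(-32), np.int64(-72)), (np.int64(-12), np.int64(-24), np.int64(-72)), (np.int64(-30), np.int64(-9), np.int64(1)), (np.int64(-30), np.int64(0), np.int64(2)), (np.int64(-29), np.int64(10), np.int64(0)), (np.int64(-10), np.int64(22), np.int64(-72)), (np.int64(-10), np.int64(31), np.int64(-70)), (np.int64(-9), np.int64(40), np.int64(-73))]
241 [(np.int64(-8), np.int64(-41), np.int64(-72)), (np.int64(-8), np.int64(-33), np.int64(-71)), (np.int64(-7), np.int64(-24), np.
[... 4469 characters left out ...]
), np.int64(-13), np.int64(38)), (np.int64(4), np.int64(-10), np.int64(13)), (np.int64(5), np.int64(-1), np.int64(13)), (np.int64(5), np.int64(8), np.int64(14)), (np.int64(-7), np.int64(12), np.int64(35)), (np.int64(-11), np.int64(15), np.int64(44)), (np.int64(-12), np.int64(19), np.int64(46))]
337 [(np.int64(-12), np.int64(-20), np.int64(47)), (np.int64(-12), np.int64(-16), np.int64(48)), (np.int64(-7), np.int64(-13), np.int64(39)), (np.int64(7), np.int64(-11), np.int64(14)), (np.int64(8), np.int64(-1), np.int64(12)), (np.int64(8), np.int64(8), np.int64(14)), (np.int64(-4), np.int64(12), np.int64(36)), (np.int64(-11), np.int64(15), np.int64(48)), (np.int64(-11), np.int64(19), np.int64(48))]
```

View pics/w3.png

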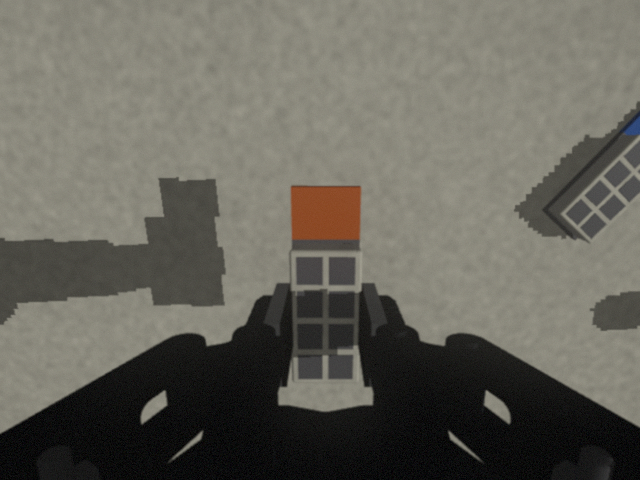

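Slide level and centred between the pads: orange end at (326,213), block top 13 mm above the TCP. Check how low the fingertips sit.

```bash
python3 - <<'E'
from h import *
c=dict(np.load('w3.npz'));P=(cloud(c)-[.6557,.0826,.072])*1000
for u in (268,274,280,286,366,372,378,384):
    col=P[270:310,u]; i=np.nonzero((col[:,2]>-40))[0][:4]; print(u,i+270,col[i].round(1).tolist())
b=P[255:345,296:356].reshape(-1,3);b=b[abs(b[:,2]-13.5)<2.5];A=np.c_[b[:,:2],np.ones(len(b))];print('plane',np.linalg.lstsq(A,b[:,2],rcond=None)[0])
print(atz(c,[(291.5,186.5),(360.5,186.5)],.073)*1000-[655.7,82.6,72])
t=cam('top');np.savez('top1.npz',**{k:np.array(v) for k,v in t.items()})
E
```

```text
268 [295 296 297 298] [[-7.1, -22.5, 6.7], [-7.0, -22.4, 7.5], [-6.7, -22.4, 7.8], [-7.1, -22.1, 9.6]]
274 [291 292 293 294] [[-11.3, -19.1, 13.3], [-11.2, -19.0, 13.9], [-11.2, -18.9, 15.0], [-11.4, -18.7, 16.2]]
280 [283 284 285 286] [[-11.2, -17.9, 5.1], [-11.4, -17.7, 6.7], [-10.8, -17.7, 6.3], [-11.1, -17.5, 7.9]]
286 [283 284 285 286] [[-10.9, -15.6, 4.7], [-10.9, -15.5, 5.8], [-10.6, -15.5, 6.0], [-10.8, -15.3, 7.4]]
366 [283 284 285 286] [[-9.3, 15.3, 3.4], [-10.0, 15.0, 6.2], [-10.5, 14.8, 8.4], [-9.7, 14.9, 7.4]]
372 [283 284 285 286] [[-9.8, 17.4, 5.0], [-9.8, 17.3, 6.0], [-9.9, 17.1, 7.1], [-9.6, 17.1, 7.5]]
378 [294 295 296 297] [[-9.9, 18.3, 15.8], [-9.9, 18.1, 16.9], [-9.6, 18.1, 17.0], [-9.5, 18.0, 17.6]]
384 [295 296 297 298] [[-5.6, 21.7, 7.0], [-5.6, 21.6, 8.1], [-6.0, 21.3, 9.8], [-5.8, 21.2, 10.3]]
plane [-1.53809316e-03  2.61360302e-03  1.34675744e+01]
[[-47.38827951 -11.6466761    1.        ]
 [-46.45812674  13.81195357   1.        ]]
```

Tips sit 4.5 mm above the TCP and the underside 3 mm below it, so there is about 3.5 mm of clearance over the plate; the slide is level. Next, the pocket's rough pose from the top picture.

```bash
python3 - <<'E'
from h import *
c=dict(np.load('top0.npz'));k=lambda L:[(280+(a+.5)/3.3-.5,170+(b+.5)/3.3-.5) for a,b in L]
# stops outer edges
A=atz(c,k([(442,98),(594,86),(604,150)]),.084);print(A)
B=atz(c,k([(388,56),(407,226),(686,36)]),.084);print('plate',B)
for p,q in((A[0],A[1]),(A[2],A[1]),(B[2],B[0]),(B[1],B[0])): print(np.degrees(np.arctan2(*(q-p)[1::-1])))
cl=cloud(c);print(cl[209,470],cl[190,408])
E
```

```text
[[ 0.61015681 -0.16273479  0.084     ]
 [ 0.60812519 -0.26229935  0.084     ]
 [ 0.56492195 -0.26165314  0.084     ]]
plate [[ 0.64205395 -0.13173328  0.084     ]
 [ 0.52811916 -0.12817256  0.084     ]
 [ 0.63571825 -0.32776254  0.084     ]]
-91.1689608101786
-0.8569398566953024
88.14883562442277
-1.7900386281625855
[ 0.57684025 -0.27969393  0.08319072] [ 0.63363028 -0.15495836  0.07892608]
```

```bash
python3 -c "
from h import *
T=np.array([.5825,-.208])
a=np.radians(-1.5);ex=np.array([np.cos(a),np.sin(a)]);ey=np.array([-ex[1],ex[0]])
print(goal([*(T+0*ex-.0095*ey),.15],-1.5))"
```

```text
[ 6.233e+01 -3.026e+02 -7.821e+01 -1.100e-01 -8.000e-02  8.940e+01]
```

```bash
python3 -m handwheel '[[0,0,-50,0,0,10,-1],[10,-60,-78,0,0,20,-1],[24,-115,-78,0,0,30,-1],[36,-170,-78,0,0,40,-1],[50,-220,-78,0,0,50,-1]]'; python3 -c "
from h import *
T=np.array([.5825,-.208])
a=np.radians(-1.5);ex=np.array([np.cos(a),np.sin(a)]);ey=np.array([-ex[1],ex[0]])
print(goal([*(T+0*ex-.0095*ey),.15],-1.5))"
```

```text
time_s: 5.55
ee_pos: [0.5971, -0.1375, 0.1502]
tool_rot: [-1.389, -2.817, 0.001]
force: [0.4, 0.4, -0.5]
gripper_width: 0.0247
grip_force: 59.1
[-5.439e+01 -6.051e+01  2.600e-01 -6.000e-02 -1.000e-02  3.902e+01]
```

```bash
python3 -m handwheel '[[-30,-32,0,0,0,10,-1],[-45,-50,0,0,0,20,-1],[-54,-60,0,0,0,30,-1],[-54,-60,0,0,0,39,-1],[-54,-60,0,0,0,39,-1]]'; python3 - <<'E'
from h import *
T=np.array([.5825,-.208])
a=np.radians(-1.5);ex=np.array([np.cos(a),np.sin(a)]);ey=np.array([-ex[1],ex[0]])
c=cam('wrist','w4.png');np.savez('w4.npz',**{k:np.array(v) for k,v in c.items()})
s=telemetry.state();print(s['ee_pos'],goal([*(T+0*ex-.0095*ey),.15],-1.5,s))
E
```

```text
time_s: 6.18
ee_pos: [0.5837, -0.2148, 0.1499]
tool_rot: [-2.241, -2.2, 0.002]
force: [-0.8, -0.4, -0.0]
gripper_width: 0.0244
grip_force: 59.1
[ 0.58384275 -0.21451742  0.15008751] [-3.   -1.55  0.09 -0.08  0.    0.61]
```

View pics/w4.png

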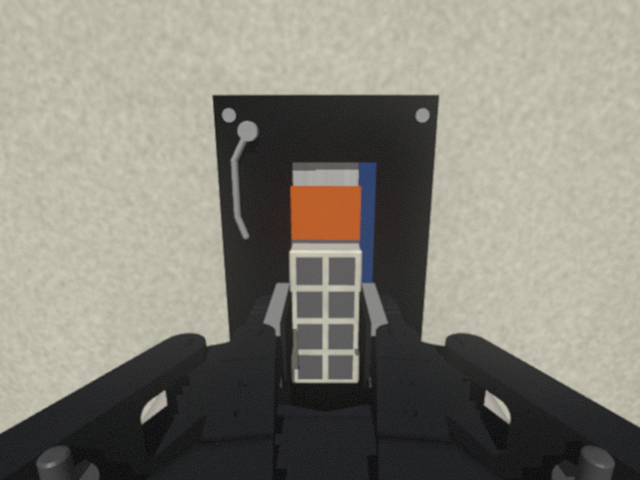

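The plate's front edge runs from (213,95) to (438,95). The pocket's front wall is at row 163, with its left wall at column 292 and the long-stop face at column 359; the slide is above the pocket, orange end out.

```bash
python3 - <<'E'
from h import *
c=dict(np.load('w4.npz'))
q=atz(c,[(213.5,95.5),(438.5,95.5),(292,162.5),(359,162.5),(376.5,162.5),(373,283),(229.5,320)],.084);print(q)
h=lambda p,r:np.degrees(np.arctan2(*(r-p)[1::-1]))
print('x hdg',h(q[0],q[1]),h(q[2],q[4]),'y hdg',h(q[5],q[4]),h(q[6],q[0]))
x=np.radians(-1.3)
for x0 in(-1.3,-2):
    a=np.radians(x0);ex=np.array([np.cos(a),np.sin(a)]);ey=np.array([-ex[1],ex[0]])
    print(x0,(q[0]+q[1])[:2]/2-.078*ey,(q[2]+q[3])[:2]/2-.044*ey)
# slide
hs=atz(c,[(291,186),(361,186),(361,240),(290.5,240)],.151);print('slide hdg',h(hs[0],hs[1]),h(hs[2],hs[1]))
print(np.linalg.norm(q[0]-q[1]),np.linalg.norm(q[2]-q[3]))
E
```

```text
[[ 0.52825992 -0.12904459  0.084     ]
 [ 0.64364782 -0.13117449  0.084     ]
 [ 0.5672068  -0.1636413   0.084     ]
 [ 0.6030051  -0.16429378  0.084     ]
 [ 0.61235614 -0.16445852  0.084     ]
 [ 0.61142656 -0.23318703  0.084     ]
 [ 0.5261156  -0.25530018  0.084     ]]
x hdg -1.0574766330271756 -1.0369670275003595 y hdg 89.22509622319005 89.0269836038313
-1.3 [ 0.58418426 -0.20808946] [ 0.58410771 -0.20795621]
-2 [ 0.58323171 -0.20806203] [ 0.58357038 -0.20794074]
slide hdg -1.0387049035318199 90.320211641534
0.11540754877250342 0.03580424728581145
```

Yaw is about -1.0°, matching the slide. Shift slightly and lower.

```bash
python3 -m handwheel '[[-3,1,25,0,0,0,-1],[-3,1,45,0,0,0,-1],[-3,1,58,0,0,0,-1],[-3,1,62,0,0,0,-1],[-3,1,62,0,0,0,-1]]'; python3 -m handwheel '[[0,0,2,0,0,0,-1],[0,0,3,0,0,0,-1],[0,0,4,0,0,0,-1],[0,0,4,0,0,0,-1]]';python3 -m handwheel '[[0,0,0.5,0,0,0,-1],[0,0,1,0,0,0,-1],[0,0,1,0,0,0,-1]]'
```

```text
time_s: 6.85
ee_pos: [0.5851, -0.218, 0.089]
tool_rot: [2.242, 2.2, -0.0]
force: [-0.4, -1.0, 0.1]
gripper_width: 0.0244
grip_force: 59.1
time_s: 7.35
ee_pos: [0.585, -0.2178, 0.0849]
tool_rot: [-2.243, -2.2, 0.0]
force: [-0.3, 0.5, -0.5]
gripper_width: 0.0244
grip_force: 59.1
time_s: 7.72
ee_pos: [0.5851, -0.218, 0.0843]
tool_rot: [2.243, 2.2, 0.0]
force: [-2.1, 0.4, 3.3]
gripper_width: 0.0247
grip_force: 61.9
```

```bash
python3 - <<'E'
from h import *
c=cam('wrist','w5.png');np.savez('w5.npz',**{k:np.array(v) for k,v in c.items()})
P=cloud(c)
def fit(v0,v1,u0,u1,z,tol):
    b=P[v0:v1,u0:u1].reshape(-1,3);b=b[abs(b[:,2]-z)<tol];m=b.mean(0);k=np.linalg.lstsq(np.c_[b[:,:2]-m[:2],np.ones(len(b))],b[:,2],rcond=None)[0];print(len(b),m.round(4),k.round(4))
fit(255,375,298,355,.096,.003);fit(190,236,296,356,.084,.003)
fit(0,250,400,500,.084,.004)
s=telemetry.state();print(s['ee_pos'],s['force'],s['wrist_torque'])
E
```

```text
6717 [ 0.5858 -0.2174  0.0977] [-0.0012  0.0003  0.0977]
2739 [ 0.5863 -0.1813  0.0854] [ 0.0002 -0.0041  0.0854]
14716 [ 0.6283 -0.1611  0.0845] [-0.0007  0.0005  0.0845]
[ 0.58506354 -0.21796246  0.08421025] [-1.33251092  0.62474939  3.66683824] [0.15921861 0.30863737 0.04030385]
```

View pics/w5.png

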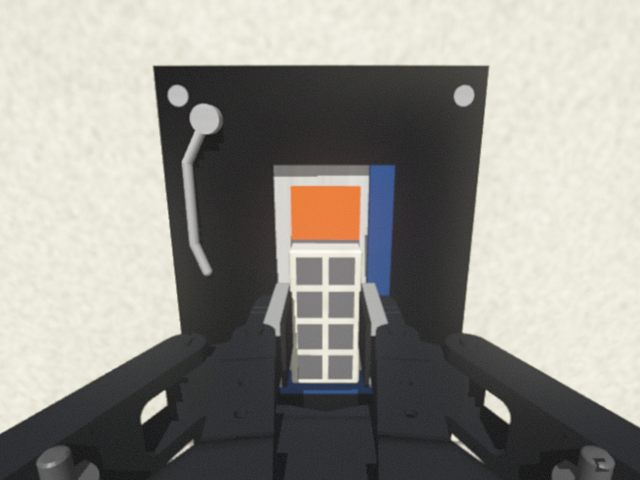

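Slide inside the pocket (orange end at (326,213)), with a gap of about 3 mm to the long stop (column 368) and the short stop just behind at row 388. It measures about 1 mm high, so I press a little lower.

```bash
python3 -m handwheel '[[0,0,0.5,0,0,0,-1],[0,0,1,0,0,0,-1],[0,0,1,0,0,0,-1]]'
python3 - <<'E'
from h import *
c=cam('wrist')
P=cloud(c)
for v0,v1,u0,u1,z in((255,375,298,355,.096),(190,236,296,356,.084),(0,250,400,500,.084)):
    b=P[v0:v1,u0:u1].reshape(-1,3);b=b[abs(b[:,2]-z)<.003];print(b.mean(0).round(4))
s=telemetry.state();print(s['ee_pos'],s['force'],s['wrist_torque'])
E
```

```text
time_s: 8.15
ee_pos: [0.5852, -0.218, 0.0841]
tool_rot: [2.242, 2.2, 0.001]
force: [-5.0, 2.0, 10.7]
gripper_width: 0.0247
grip_force: 67.7
[ 0.5859 -0.2175  0.0975]
[ 0.5865 -0.1813  0.0853]
[ 0.6283 -0.1611  0.0845]
[ 0.58516568 -0.21796581  0.08406911] [-4.54040175  2.36303946 10.28849755] [0.4839124  0.86395233 0.01794171]
```

```bash
python3 - <<'E'
from h import *
c=cam('wrist')
P=cloud(c)
for n,(v0,v1,u0,u1) in dict(floorL=(190,236,279,287),floorR=(190,230,363,366),floorF=(178,184,295,350),orange_far=(189,200,296,356),orange_near=(225,236,296,356),stop=(180,240,374,388),plateL=(180,280,215,265),blk_near=(258,262,296,356),blk_far=(360,375,298,355)).items():
    b=P[v0:v1,u0:u1].reshape(-1,3);print(n,np.median(b,0).round(4),b[:,2].std().round(4))
E
```

```text
floorL [ 0.5698 -0.1819  0.0805] 0.0132
floorR [ 0.6013 -0.1813  0.0805] 0.0133
floorF [ 0.5853 -0.1698  0.0805] 0.0081
orange_far [ 0.5867 -0.1743  0.0854] 0.011
orange_near [ 0.5863 -0.188   0.0853] 0.0078
stop [ 0.6071 -0.1807  0.0845] 0.0085
plateL [ 0.5535 -0.1873  0.0845] 0.0095
blk_near [ 0.5863 -0.1958  0.0975] 0.0084
blk_far [ 0.5856 -0.239   0.0976] 0.0108
```

```bash
python3 - <<'E'
from h import *
c=dict(np.load('w2.npz'));P=cloud(c)
for n,(v0,v1,u0,u1) in dict(table=(170,300,380,430),tableL=(170,240,200,260),orange=(172,200,310,350),blk=(220,300,310,350)).items():
    b=P[v0:v1,u0:u1].reshape(-1,3);print(n,np.median(b,0).round(4))
c=dict(np.load('w5.npz'));P=cloud(c);s=np.array([.58506,-.21796,.0842])
for u in (276,280,284,288,362,366,370,374): print(u,[tuple(((P[v,u]-s)*1000).round(1).tolist()) for v in range(279,289,2)])
cv2.imwrite('pics/tip.png',cv2.resize(c['frame'][240:320,240:410,::-1],None,fx=4.5,fy=4.5,interpolation=cv2.INTER_NEAREST))
E
```

```text
table [6.484e-01 1.249e-01 6.000e-04]
tableL [6.282e-01 2.990e-02 5.000e-04]
orange [0.6194 0.0843 0.0045]
blk [0.656  0.0829 0.0168]
276 [(-18.9, 10.0, -0.1), (-18.9, 9.2, 0.0), (-19.0, 8.2, -0.5), (-18.0, 10.3, 7.0), (-17.7, 10.3, 9.1)]
280 [(-17.7, 8.9, -3.1), (-17.6, 8.3, -2.4), (-16.7, 10.2, 4.8), (-16.5, 10.2, 6.8), (-16.2, 10.2, 8.8)]
284 [(-16.1, 8.5, -3.9), (-16.1, 7.9, -3.3), (-15.2, 10.2, 4.7), (-14.9, 10.4, 7.3), (-14.8, 10.2, 8.8)]
288 [(-14.6, 8.3, -4.4), (-14.4, 8.1, -2.6), (-13.7, 10.0, 4.4), (-13.5, 10.0, 6.5), (-13.4, 9.6, 7.6)]
362 [(15.6, 8.0, -3.7), (15.7, 6.6, -5.1), (14.7, 10.0, 5.8), (14.6, 9.7, 7.0), (14.4, 9.7, 9.0)]
366 [(17.1, 8.2, -3.0), (17.2, 7.2, -3.5), (16.3, 9.7, 5.0), (16.1, 9.6, 7.0), (15.9, 9.5, 8.8)]
370 [(18.4, 9.4, 0.2), (18.4, 8.5, 0.0), (17.9, 9.4, 4.5), (17.8, 9.1, 5.7), (17.4, 9.4, 8.5)]
374 [(20.0, 9.4, 0.3), (20.0, 8.5, -0.0), (19.5, 9.3, 4.2), (19.1, 9.6, 7.1), (18.8, 9.8, 9.4)]
```

View pics/tip.png

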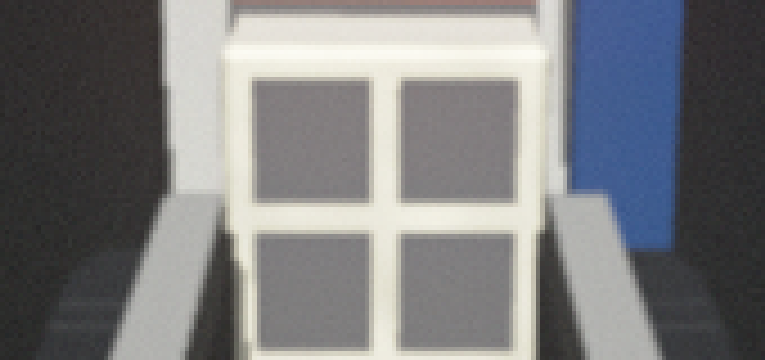

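The slide rides evenly about 0.9 mm above the floor although 10 N presses down, so I suspect the fingertips bear on the plate. I'll relieve the push, open slightly to let the slide settle, and grip 3 mm higher.

```bash
cat > chk.py <<'E'
from h import *
c=cam('wrist');P=cloud(c)
f=np.median(P[190:236,279:287,2]);f2=np.median(P[180:280,215:265,2])
b=P[185:378,290:362].reshape(-1,3)
for n,h in(('orange',.004),('blk',.016)):
    q=b[(abs(b[:,2]-.0805-h)<.0025)];print(n,(q[:,2].mean()-f2+.004).round(5),'x',np.percentile(q[:,0],[.5,99.5]).round(4),len(q))
    k=np.linalg.lstsq(np.c_[q[:,:2]-q.mean(0)[:2],np.ones(len(q))],q[:,2],rcond=None)[0];print(k.round(4))
s=telemetry.state();print(f,f2,s['time_s'],s['ee_pos'],s['force'],s['wrist_torque'],s['gripper_width'])
E
python3 -m handwheel '[[0,0,-2,0,0,0,-1],[0,0,-2,0,0,0,-1],[0,0,-2,0,0,0,-0.2],[0,0,-2,0,0,0,-0.2],[0,0,-2,0,0,0,-0.2]]'; python3 -m handwheel '[[0,0,-3,0,0,0,-0.2],[0,0,-3,0,0,0,-0.2],[0,0,-3,0,0,0,-0.2]]'; python3 chk.py
```

```text
time_s: 8.88
ee_pos: [0.585, -0.2179, 0.0848]
tool_rot: [-2.243, -2.2, 0.0]
force: [-0.1, -0.3, 0.5]
gripper_width: 0.0342
grip_force: 0.0
time_s: 9.25
ee_pos: [0.585, -0.2179, 0.088]
tool_rot: [2.243, 2.2, 0.0]
force: [0.6, -0.0, 0.6]
gripper_width: 0.0345
grip_force: 0.0
orange 0.00402 x [0.5702 0.6   ] 4019
[-0.0027  0.0014  0.0845]
blk 0.01615 x [0.5723 0.5984] 8754
[ 0.0009 -0.0012  0.0966]
0.08049955309489763 0.08449426603947015 9.3 [ 0.58500377 -0.21789155  0.08791702] [-1.44265067  0.37339483 -1.41165416] [-0.01334215 -0.01674913 -0.0025133 ] 0.034187409217806726
```

Confirmed: once released, the slide settled to 4.0 / 16.15 mm above the floor, dead flat. Regrip at this higher level.

```bash
python3 -m handwheel '[[0,0,1,0,0,0,-0.2],[0,0,1,0,0,0,-1],[0,0,1,0,0,0,-1],[0,0,1,0,0,0,-1],[0,0,1,0,0,0,-1]]'; python3 -m handwheel '[[0,0,0,0,0,0,-1],[0,0,0.5,0,0,0,-1],[0,0,1,0,0,0,-1],[0,0,1,0,0,0,-1]]'; python3 chk.py
```

```text
time_s: 9.93
ee_pos: [0.5851, -0.218, 0.087]
tool_rot: [2.243, 2.2, -0.0]
force: [-0.2, -0.2, 1.9]
gripper_width: 0.0242
grip_force: 59.2
time_s: 10.42
ee_pos: [0.5851, -0.218, 0.0869]
tool_rot: [2.243, 2.2, 0.001]
force: [-3.4, 1.6, 10.3]
gripper_width: 0.024
grip_force: 60.2
orange 0.00401 x [0.5703 0.5996] 3982
[0.0027 0.0011 0.0845]
blk 0.01617 x [0.5728 0.5986] 8676
[-0.0003 -0.0013  0.0966]
0.08048732866168724 0.08448364029715574 10.475 [ 0.58508974 -0.21800721  0.0869555 ] [-4.06698689  1.68545578  9.61923029] [0.27758723 0.81426336 0.02279565] 0.02395584414928994
```

```bash
python3 -m handwheel '[[0,0,-0.5,0,0,0,-1],[0,1,-0.5,0,0,0,-1],[0,2,-0.5,0,0,0,-1],[0,3,-0.5,0,0,0,-1],[0,3,-0.5,0,0,0,-1]]'; python3 -m handwheel '[[-1,0,0,0,0,0,-1],[-2,0,0,0,0,0,-1],[-3,0,0,0,0,0,-1],[-4,0,0,0,0,0,-1],[-4,0,0,0,0,0,-1]]'; python3 chk.py
```

```text
time_s: 11.1
ee_pos: [0.5876, -0.2184, 0.087]
tool_rot: [-2.243, -2.199, 0.001]
force: [-3.6, 0.6, 8.0]
gripper_width: 0.0243
grip_force: 59.9
time_s: 11.72
ee_pos: [0.5884, -0.22, 0.087]
tool_rot: [-2.239, -2.201, -0.003]
force: [-1.7, 5.7, 8.8]
gripper_width: 0.024
grip_force: 60.0
orange 0.00401 x [0.5736 0.6035] 4173
[ 0.0007 -0.0019  0.0845]
blk 0.01615 x [0.5762 0.6019] 8662
[-0.0017 -0.001   0.0967]
0.08050099744609204 0.08451482688327612 11.775 [ 0.58846398 -0.21996563  0.08696042] [-2.71029557  6.6201418   8.84874813] [1.18131194 0.64133332 0.0897552 ] 0.02405756756526613
```

```bash
python3 -m handwheel '[[0,0,-0.6,0,0,0,-1],[-1,0,-0.6,0,0,0,-1],[-2,0,-0.6,0,0,0,-1],[-2,0,-0.6,0,0,0,-1]]'; python3 chk.py;  python3 -m handwheel '[[0,1,0,0,0,0,-1],[0,2,0,0,0,0,-1],[0,2,0,0,0,0,-1]]'; python3 chk.py
```

```text
time_s: 12.28
ee_pos: [0.5882, -0.2222, 0.087]
tool_rot: [-2.24, -2.2, -0.002]
force: [-1.1, 6.9, 6.0]
gripper_width: 0.0243
grip_force: 59.6
orange 0.00402 x [0.5734 0.6032] 4166
[-0.0005 -0.0015  0.0845]
blk 0.01616 x [0.5759 0.6017] 8661
[-0.0002 -0.0013  0.0967]
0.08046538515315346 0.08450217877926482 12.325 [ 0.58812743 -0.22220252  0.08697026] [-2.09901521  6.60692795  6.73062247] [ 1.48411443  0.31801771 -0.01056554] 0.023928627991647647
time_s: 12.7
ee_pos: [0.5883, -0.2222, 0.087]
tool_rot: [-2.238, -2.197, 0.0]
force: [-9.3, 9.9, 12.7]
gripper_width: 0.0243
grip_force: 60.4
orange 0.00403 x [0.5735 0.6033] 4178
[-0.0023 -0.0018  0.0845]
blk 0.01616 x [0.576  0.6019] 8682
[-0.0013 -0.0012  0.0967]
0.08049431321070251 0.08451352286325334 12.75 [ 0.5883263  -0.22222777  0.08697099] [-10.24665824   9.06620351  12.80902804] [1.8981787  2.04066718 0.04560398] 0.0237939256341519
```

x is against the long stop (10 N, no movement). Push further towards the short stop.

```bash
python3 -m handwheel '[[-1,0,-0.6,0,0,0,-1],[-2,0,-0.6,0,0,0,-1],[-3,0,-0.6,0,0,0,-1],[-3,0,-0.6,0,0,0,-1]]'; python3 chk.py
```

```text
time_s: 13.25
ee_pos: [0.5884, -0.2223, 0.087]
tool_rot: [-2.234, -2.197, -0.003]
force: [-11.3, 15.2, 12.8]
gripper_width: 0.0242
grip_force: 60.4
orange 0.00406 x [0.5737 0.6034] 4144
[-0.0035 -0.0002  0.0846]
blk 0.01617 x [0.576  0.6019] 8692
[-0.0042 -0.0003  0.0967]
0.08045504395162531 0.08450827280861975 13.3 [ 0.58839883 -0.2222749   0.0869996 ] [-11.08036566  15.06629344  13.78303879] [ 3.39901854  2.33610586 -0.07082274] 0.024223961462362237
```

```bash
python3 -m handwheel '[[-1,0,-0.5,0,0,0,-1],[-2,0,-0.8,0,0,0,-1],[-2,0,-0.8,0,0,0,-1],[-2,0,-0.8,0,0,0,-1]]'; python3 chk.py; python3 - <<'E'
from h import *
c=cam('wrist');np.savez('w6.npz',**{k:np.array(v) for k,v in c.items()})
cv2.imwrite('pics/w6.png',cv2.resize(c['frame'][150:410,260:400,::-1],None,fx=2.3,fy=2.3,interpolation=cv2.INTER_CUBIC))
E
```

```text
time_s: 13.8
ee_pos: [0.5884, -0.2224, 0.0871]
tool_rot: [-2.23, -2.197, -0.004]
force: [-9.5, 20.1, 10.4]
gripper_width: 0.0242
grip_force: 60.1
orange 0.0042 x [0.5737 0.6034] 4143
[-0.0064  0.0022  0.0847]
blk 0.01622 x [0.576  0.6019] 8699
[-0.0039  0.0026  0.0968]
0.08046900447293251 0.0845279484903366 13.85 [ 0.58838891 -0.22239197  0.08707565] [-10.26709822  18.68654553  11.25016391] [ 4.17291954  2.2082315  -0.16115744] 0.023923366717423455
```

View pics/w6.png

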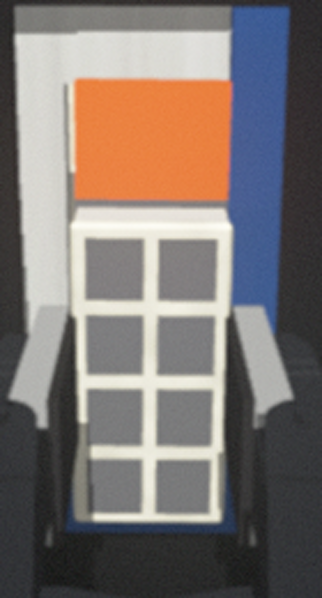

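The orange end's right edge lies along the long stop with no gap (crop column 231). The block's far end meets the short stop (row 522). Forces are about 10 N and 19 N with no further motion, so I hold briefly to confirm it is steady, then hand in.

```bash
python3 -m handwheel '[[0,0,0.3,0,0,0,-1],[0,0,0.3,0,0,0,-1],[0,0,0.3,0,0,0,-1],[0,0,0.3,0,0,0,-1]]'; python3 chk.py; python3 -c "
from workcell import order
print(order.finish_job())"
```

```text
time_s: 14.4
ee_pos: [0.5884, -0.2224, 0.087]
tool_rot: [-2.23, -2.197, -0.004]
force: [-10.9, 19.9, 12.4]
gripper_width: 0.0242
grip_force: 60.4
orange 0.00423 x [0.5737 0.6034] 4143
[-0.0062  0.0023  0.0847]
blk 0.01623 x [0.576  0.6019] 8708
[-0.0042  0.0024  0.0967]
0.08054989748650226 0.0844986779522367 14.45 [ 0.58836163 -0.22239616  0.08702435] [-10.88540676  19.89563956  12.15913204] [ 4.30552877  2.43024868 -0.17048605] 0.024414648926922695
the job is handed in; nothing more can be done
None
```

The orange-ended slide is flat in the pocket, orange end outward, still gripped and pressed into the corner (about 11 N towards the long stop, 20 N towards the short stop); the job was handed in at about 14.5 s, and no verdict came back.

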